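# Load the blue-light viewer and hold its amber shield at 45 degrees

## Task

Pick up the small petri dish, gently because its thin plastic cracks under a firm grip, set it down without dropping it in the middle of the viewer's glass window, and let go of it. Then take the tipped-back amber shield, bring it forward over the dish without letting it fall, and hold it half-open at 45 degrees above the viewer's top, so that a colleague can look through it and work on the dish underneath. Finish while still holding the shield there (it falls shut if let go), with the dish untouched in its place and everything else on the bench left where it stood.

Things in the scene. Friction and masses are not known exactly. Their poses are not given: they have to be found in the camera images.
- dish_center (a point): centre (half-way up) of the small closed petri dish: clear plastic with a cream layer inside, round, 62 mm diameter, 20 mm high, about 35 g, loose, flat on the bench to the left or right of the viewer. Thin: cracks if the fingers' forces on it add up to more than 110 N (a grip of 20 to 45 N is right). z points up out of its lid. The larger dish is not meant
- window (a point): centre of the glass window of the viewer, on the surface where the dish must stand, 61 mm above the bench. The viewer is a fixed low box, 190 mm deep (x), 220 mm wide (y), 60 mm high; the window is 114 mm (x) by 154 mm (y), flush with the top. z up; x points from its front (switch side) to its rear, where the shield is hinged
- hinge_mid (a point): middle of the shield's hinge line, which runs along this point's y axis: 96 mm behind (+x of the window) and 29 mm above the window's centre. The shield is a 180 mm wide, 4 mm thick amber sheet reaching 180 mm out from the hinge, with 26 mm wings along both sides, on the face that looks forward when it is upright
- shield (a joint): angle of the amber shield in rad: 0 shut (level, over the window), 0.785 half-open at 45 degrees, 1.571 upright, 1.85 tipped back against its stop. Starts tipped back between 1.75 and 1.85. Almost free hinge: it falls shut from anywhere clearly below 1.5. Mass 0.2 to 0.35 kg
- shield_grip (a point): point to hold on the shield's finger grip, a grey flat tab in the middle of its free edge, 32 mm wide (along the hinge), 12 mm thick, from 26 mm inside to 22 mm beyond this point; the sheet ends 25 mm inside. At joint angle q it lies 205*cos(q) mm in front of and 205*sin(q) mm above the hinge line. -x points out from the hinge, y along it. Pinched across the 32 mm it can pivot in the pads
- dish: the small petri dish, origin at the centre of its underside
- slide_box: bystander: closed grey slide box, 87 x 102 x 33 mm, origin under its centre
- big_dish: bystander: larger petri dish, 92 mm diameter, 16 mm high, origin under its centre
- reagent: bystander: brown reagent bottle, 54 mm diameter, 105 mm high, origin under its centre. (A fixed cream microscope, 0.37 m high, stands farther to the left, more than 0.43 m to the left of the base)
Things that resemble listed ones, but are neither listed nor needed, are in the scene too. Leave any black or pink look-alike of the dish alone.

How it is judged:
On the way:
1. the dish stands in the middle of the window, let go, with the shield still tipped back or upright (horizontal distance between dish_center and window below 0.025 m and z of dish_center in the frame of window below 0.014 m and angle between dish's own z axis and vertical below 0.1 rad and linear speed of dish below 0.03 m/s and contact force between the fingers and dish below 0.1 N and value of joint shield above 1.4 rad), for 0.2 s.
At the end, for the whole second after the job is handed in: The robot's fingers hold the shield still at 45 degrees, within 5.7 degrees (0.685 to 0.885 rad), and nothing else supports it; the small dish lies flat on the window, lid up, its centre within 25 mm of the window's centre, untouched (value of joint shield between 0.685 and 0.885 rad and velocity of joint shield between -0.1 and 0.1 rad/s and contact force between the fingers and shield above 0.3 N and contact force between dish and shield below 0.05 N and contact force between each of the arm, the fingers and dish below 0.1 N and horizontal distance between dish_center and window below 0.025 m and z of dish_center in the frame of window below 0.014 m and angle between dish's own z axis and vertical below 0.1 rad); the arm keeps its last pose, push and grip.
It fails at once if the small dish is squeezed or pressed hard (over 110 N in all) (contact force between the fingers and dish above 110 N).
It fails at once if the small dish is dropped (falls freely faster than 0.75 m/s, about 3 cm) (linear speed of dish above 0.75 m/s and contact force between the fingers and dish below 0.05 N).
It fails at once if the shield is let fall (faster than 2.5 rad/s) (velocity of joint shield below -2.5 rad/s).
It fails at once if a bystander is moved by more than 15 mm (distance of any of slide_box, big_dish, reagent from where it was at the start of the episode above 0.015 m).
It also fails if it takes over 58 s, if anything falls off the work surface, if the arm or the gripper's body presses on something with over 40 N, if the wrist force passes 120 N, or if a joint passes its speed limit or range.

## Robot

A 7-joint arm with a two-finger parallel gripper is mounted at the origin on the work surface. World frame = base frame: x ahead of the robot, y to its left, z up, the work surface at z = 0. Lengths are in m, angles in rad, forces in N, time in s.
With the tool pointing down it reaches from about 0.4 to 0.85 m from the base axis. Payload 10.4 kg.
Tool frame: the origin (TCP) lies midway between the tips of the shut fingers; the grasp point (between the pads) lies 19 mm behind it (ctrl.grasp_offset is the distance from the TCP to the grasp point, in m); x points along the fingers, y is the direction in which the jaws open and shut, and the axes are right-handed (so a half turn about x gives the same grasp; the last joint's range is limited). The gripper opens to 85 mm and grips with 20 to 120 N. Pads are 22 mm wide; open, the fingers measure 114 mm over their backs; the gripper's body (76 mm by 85 mm) begins 54 mm behind the grasp point. The pads swing forward as they close: fully open they stand 13 mm farther back than shut.
Start: joints at [1.181, 0.332, -0.065, 1.46, 0.022, 1.35, -0.088], TCP at [0.224, -0.583, 0.231] pointing down, gripper open.
Joint ranges: [-2.6, 2.6], [-0.5, 2.12], [-1.47, 1.34], [0.16, 2.42], [-1.27, 4.41], [0.06, 2.06], [-2.6, 2.6]. Speed limits (rad/s): [2.22, 2.22, 2.79, 2.79, 3.14, 3.14, 3.14].

## Interface

Orientations are given as a 3x3 rotation matrix whose columns are the frame's x, y, z axes.
In Python, from rig import ctrl gives the robot as it stands.
- The arm moves only by the tool servo_tool, never from a script. Its argument "deltas" is one flat list of numbers, 6 for each row, row after row: the shift along the tool's x, y, z each as a share of 15 cm, from -1 to 1, then the turn, a rotation vector about the tool's x, y, z each as a share of 360 degrees, from -1 to 1. In form: [tx, ty, tz, rx, ry, rz, tx, ty, tz, rx, ry, rz, ...]. A call has exactly 8 rows; each row is the pose to reach, as a shift and turn from the pose measured when the call began, along the tool's axes at that moment, turning the shorter way round; what a row does not reach only later rows make up. A row lasts 1/10 s, in which the tool goes at most 50 mm and 8.59 degrees, less where a joint would pass 70% of its speed; a pose out of reach is approached as far as the arm can. A call with a number of a shift or a turn outside -1 to 1 is refused whole. A call with a gripper value outside its range is refused whole. "fingers" is the closure, from -1 (fully open) to 1 (shut), set as the call begins (left out, the last holds). The fingers move at their own pace and stop on an object; the grip force is fixed at half the most. Time passes only in rows, so rows that repeat a pose let the fingers close, or fill a call up. It gives the time, the measured TCP pose, the force and the opening at its end, in the units of the state.
- ctrl.get_obs(): the state, without advancing time (a new reading comes with each control period).
- ctrl.read_camera(name): name is "side" or "top"; returns the picture (480x640x3 uint8, red, green, blue); there is no depth.
- ctrl.get_calibration(name): a dict with "fx", "fy", "cx", "cy" (pixels), "dist_coeffs" ([k1, k2, p1, p2, k3] as OpenCV has them; the pictures are not rectified), "xyz" and "attitude" of the camera in the world. Camera axes: x right, y down, z forward; pixel columns grow to the right and rows downward; lengths in m; the calibration is good to about 2 mm. A picture is of the moment at which its call begins. get_calibration takes no time and is no camera call.
- ctrl.sign_off(): hands the job in, once; it reports no verdict.
The state is a dict: "time": time; "joints": joint angles; "qvel": joint speeds; "effort": joint torques, N m; "ee_pos": TCP position; "eef_rot": TCP orientation; "wrist_force": force on the tool from outside, world axes, zero at the start; "moment": the same for the moment, N m; "grip_width": opening from 0.0 (shut) to 1.0 (fully open).
Only numpy, scipy, OpenCV 4.12 (cv2) and the standard library are available. Lean on these libraries where they do the work, as an engineer would, in place of code of your own. Each camera call takes 0.05 s, during which the arm holds its last target.

## Working session

There is one attempt and no reset: what is moved stays moved. The work goes in short steps, Python scripts to look and compute and a tool call to move; the robot and the scene stay as the last step left them, time stands still between calls to the robot, and variables do not carry over. Pictures are saved under pics/ and viewed, and the job is handed in when it is done.

Besides the shell and the picture viewer there is one more tool, called as name(argument=value, ...), one argument or row to a line, values as JSON. servo_tool: Moves the arm, as the interface text tells. Its arguments: {"type":"object","properties":{"deltas":{"type":"array","items":{"type":"number"}},"fingers":{"type":"number"}},"required":["deltas"]}

```bash
ls; mkdir -p pics; python3 - <<'E'
from rig import ctrl
import cv2
for n in ["side","top"]:
    im=ctrl.read_camera(n); cv2.imwrite(f"pics/{n}0.png",im[:,:,::-1]); print(n,ctrl.get_calibration(n))
print(ctrl.get_obs(), ctrl.grasp_offset)
E
```

```text
pics
side {'fx': 488.7854455597138, 'fy': 488.7854455597138, 'cx': 320.4893446058996, 'cy': 241.97003766633176, 'dist_coeffs': array([-0.00328689,  0.        ,  0.        ,  0.        ,  0.        ]), 'xyz': array([0.0653338 , 0.92463696, 0.77034574]), 'attitude': array([[-0.89350844, -0.25029242,  0.37282217],
       [-0.44902215,  0.50663023, -0.73600606],
       [-0.00466625, -0.82503304, -0.56506523]])}
top {'fx': 606.9892304581484, 'fy': 606.9892304581484, 'cx': 309.2373246747558, 'cy': 238.71935914827634, 'dist_coeffs': array([-0.14381204,  0.        ,  0.        ,  0.        ,  0.        ]), 'xyz': array([0.32673448, 0.0744315 , 1.61492952]), 'attitude': array([[-0.02404326, -0.99198351,  0.12405904],
       [-0.99969226,  0.02309877, -0.00904621],
       [ 0.00610808, -0.12423836, -0.9922336 ]])}
{'time': 0.1, 'joints': array([ 1.18141336,  0.33280842, -0.06469011,  1.46087614,  0.02158559,
        1.34989128, -0.0884834 ]), 'qvel': array([-0.00059393, -0.00164472,  0.00012411, -0.00034156,  0.00024692,
       -0.0008323 ,  0.00027113]), 'effort': array([ 1.11488796e-03, -6.26746058e+01,  4.88326396e-02, -3.92433858e+01,
        1.62590516e-02,  6.94224931e-03, -7.45749020e-06]), 'ee_pos': array([ 0.224007  , -0.5831109 ,  0.23058664]), 'eef_rot': array([[-5.06437070e-04,  3.58636033e-01, -9.33477337e-01],
       [ 1.18479757e-03, -9.33476587e-01, -3.58636388e-01],
       [-9.99999170e-01, -1.28760844e-03,  4.78360464e-05]]), 'wrist_force': array([ 0.56317805, -0.45723882, -0.34363308]), 'moment': array([-0.0067799 ,  0.00677183,  0.00963652]), 'grip_width': 1.0004939910239887} 0.0187
```

View pics/side0.png

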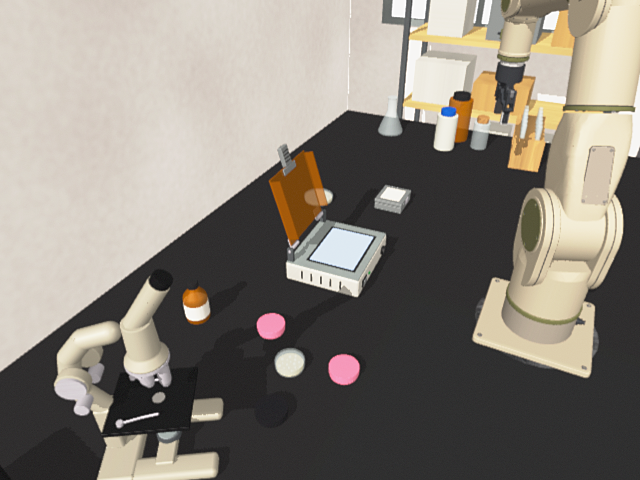

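View pics/top0.png

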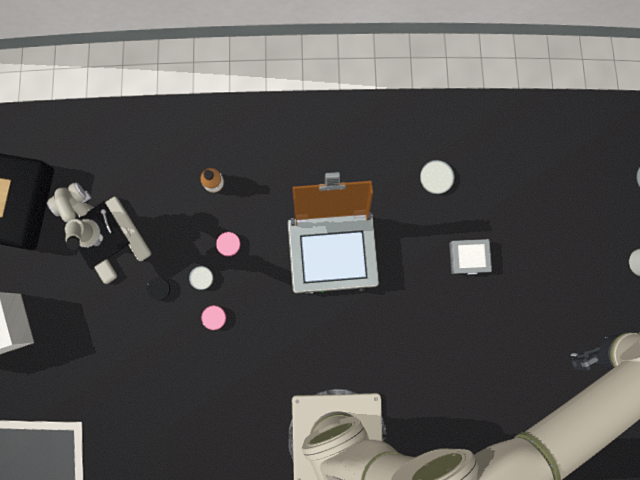

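The small cream dish is at top (201,278) and side (290,362), with pink dishes at (228,244) and (213,317) and a black one at (160,289). The viewer's window is around top (334,257). I'll enlarge these next.

```bash
python3 - <<'E'
import cv2
t=cv2.imread("pics/top0.png");s=cv2.imread("pics/side0.png")
cv2.imwrite("pics/c1.png",cv2.resize(t[165:305,280:390],None,fx=5,fy=5,interpolation=cv2.INTER_CUBIC)[:600*1+100][:600+100])
cv2.imwrite("pics/c1.png",cv2.resize(t[165:305,280:390],None,fx=4,fy=4,interpolation=cv2.INTER_CUBIC))
cv2.imwrite("pics/c2.png",cv2.resize(t[220:340,140:260],None,fx=5,fy=5,interpolation=cv2.INTER_CUBIC))
cv2.imwrite("pics/c3.png",cv2.resize(s[140:300,260:400],None,fx=3.75,fy=3.75,interpolation=cv2.INTER_CUBIC))
cv2.imwrite("pics/c4.png",cv2.resize(s[300:440,230:380],None,fx=4,fy=4,interpolation=cv2.INTER_CUBIC))
E
```

```text
(no output)
```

View pics/c1.png

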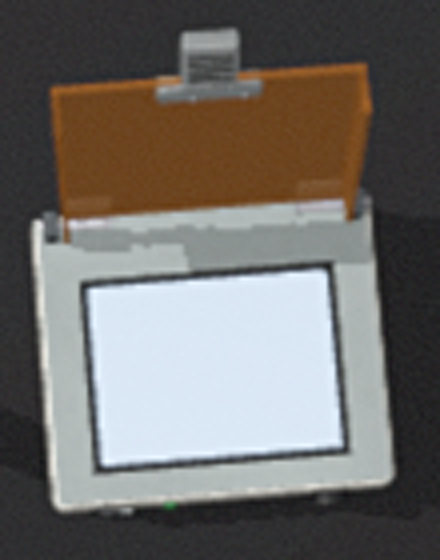

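View pics/c2.png

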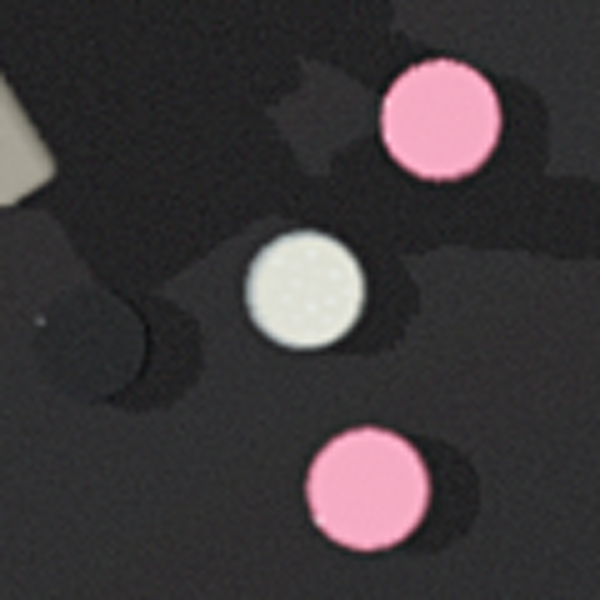

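View pics/c3.png

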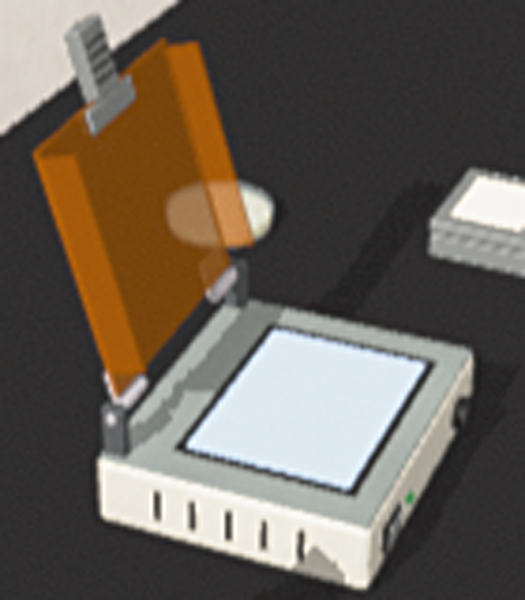

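View pics/c4.png

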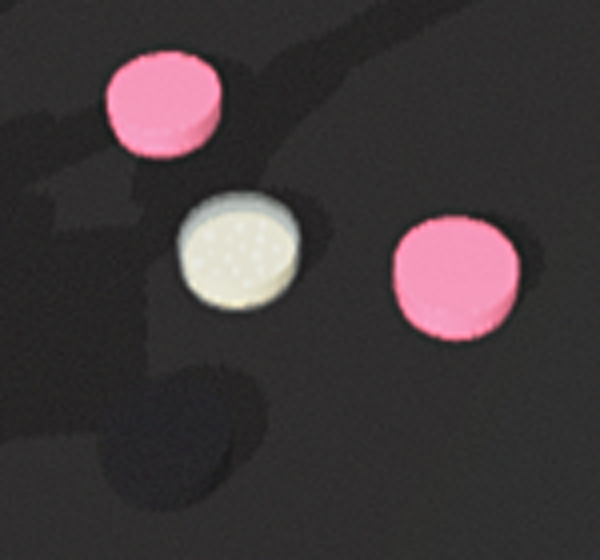

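```bash
cat > h.py <<'E'
import numpy as np, cv2, json, os
from rig import ctrl
def cal(n):
    c=ctrl.get_calibration(n);K=np.array([[c['fx'],0,c['cx']],[0,c['fy'],c['cy']],[0,0,1]]);return K,c['dist_coeffs'],c['xyz'],c['attitude']
def ray(n,px):
    K,d,o,R=cal(n);p=cv2.undistortPoints(np.array(px,float).reshape(-1,1,2),K,d).reshape(-1,2)
    v=np.c_[p,np.ones(len(p))]@R.T
    return o,v
def onz(n,px,z):
    o,v=ray(n,px);return o+v*((z-o[2])/v[:,2])[:,None]
def proj(n,P):
    K,d,o,R=cal(n);P=np.atleast_2d(P)
    r,_=cv2.Rodrigues(R.T);return cv2.projectPoints(P.astype(float),r,-R.T@o,K,d)[0].reshape(-1,2)
def tri(a,b):
    o1,v1=ray('top',a);o2,v2=ray('side',b)
    v1=v1[0]/np.linalg.norm(v1[0]);v2=v2[0]/np.linalg.norm(v2[0])
    s=np.linalg.lstsq(np.c_[v1,-v2],o2-o1,rcond=None)[0]
    p,q=o1+s[0]*v1,o2+s[1]*v2
    return (p+q)/2,np.linalg.norm(p-q)
E
python3 - <<'E'
from h import *
np.set_printoptions(precision=4,suppress=True)
def c1(l): return np.array(l)/4+np.array([280,165])-.375
W=onz('top',c1([(88,287),(330,268),(345,447),(101,466)]),.061)
print(W,W.mean(0))
def c3(l): return np.array(l)/3.75+np.array([260,140])-.37
S=onz('side',c3([(187,449),(278,330),(428,364),(350,488)]),.061); print(S,S.mean(0))
for A in (W,):
  print(A[1]-A[0],A[2]-A[3],A[0]-A[3],A[1]-A[2])
d=lambda l:np.array(l)/5+np.array([140,220])-.4
print('dish',onz('top',d([(305,290)]),.015), 'pinks',onz('top',d([(440,120),(368,489),(85,342)]),.02))
e=lambda l:np.array(l)/4+np.array([230,300])-.375
print('dish side',onz('side',e([(240,250)]),.01))
# tab tip mid
print(tri(c1([(209,33)]),c3([(82,22)])), tri(c1([(209,90)]),c3([(110,110)])))
for q in(1.75,1.8,1.85):
  pass
print(onz('top',[(470,257),(437,177)],.03))
print(onz('top',[(210,180)],.1))
E
```

```text
[[ 0.5276  0.0798  0.061 ]
 [ 0.5363 -0.077   0.061 ]
 [ 0.4203 -0.0827  0.061 ]
 [ 0.4119  0.0741  0.061 ]] [ 0.474  -0.0015  0.061 ]
[[ 0.5237  0.0798  0.061 ]
 [ 0.532  -0.0759  0.061 ]
 [ 0.4197 -0.0826  0.061 ]
 [ 0.412   0.0708  0.061 ]] [ 0.4718 -0.002   0.061 ]
[ 0.0088 -0.1568  0.    ] [ 0.0083 -0.1568  0.    ] [0.1156 0.0057 0.    ] [0.1161 0.0057 0.    ]
dish [[0.4298 0.3497 0.015 ]] pinks [[0.5182 0.2765 0.02  ]
 [0.3244 0.3163 0.02  ]
 [0.4043 0.4666 0.02  ]]
dish side [[0.4296 0.3471 0.01  ]]
(array([0.6328, 0.0083, 0.3101]), np.float64(0.004107062072424232)) (array([0.6144, 0.0071, 0.2527]), np.float64(0.0010645094732814656))
[[ 0.4661 -0.3653  0.03  ]
 [ 0.6842 -0.2877  0.03  ]]
[[0.6733 0.3107 0.1   ]]
```

```bash
cat >> h.py <<'E'
from scipy.spatial.transform import Rotation as Rn
def down(yaw):  # tool x down, y at yaw
    y=np.array([np.cos(yaw),np.sin(yaw),0]);x=np.array([0,0,-1.]);return np.c_[x,y,np.cross(x,y)]
def plan(p,R,P0=None,R0=None):
    o=ctrl.get_obs()
    P0=o['ee_pos'] if P0 is None else P0;R0=o['eef_rot'] if R0 is None else R0
    s=R0.T@(np.array(p)-P0)/.15
    rv=Rn.from_matrix(R0.T@R).as_rotvec()/(2*np.pi)
    return np.round(np.r_[s,rv],4)
def st():
    o=ctrl.get_obs();print('t',o['time'],'p',o['ee_pos'].round(4),'w',round(o['grip_width'],4),'F',o['wrist_force'].round(2),'j',o['joints'].round(2))
E
python3 - <<'E'
from h import *
P=[(0.32,-0.47,.25),(.40,-.34,.25),(.43,-.20,.25),(.42,-.05,.25),(.42,.10,.25),(.43,.25,.2),(.43,.348,.12)]
Y=[-55,-40,-20,0,20,40,60]
o=ctrl.get_obs();p,R=o['ee_pos'],o['eef_rot']
for a,y in zip(P,Y):
    r=down(np.radians(y));print(plan(a,r,p,R));p,R=np.array(a),r
E
```

```text
[-1.289e-01 -4.746e-01 -8.678e-01 -3.880e-02 -0.000e+00  2.000e-04]
[ 0.     -0.404  -0.934  -0.0417  0.      0.    ]
[ 0.     -0.4467 -0.8435 -0.0556  0.      0.    ]
[ 0.     -0.4047 -0.9169 -0.0556  0.      0.    ]
[ 0.      0.     -1.     -0.0556  0.      0.    ]
[ 0.3333  0.4047 -0.9169 -0.0556  0.      0.    ]
[ 0.5333  0.42   -0.5005 -0.0556  0.      0.    ]
```

servo_tool(
  deltas=[-0.03,-0.1,-0.2,-0.01,0,0,-0.06,-0.2,-0.4,-0.02,0,0,-0.1,-0.35,-0.65,-0.03,0,0,-0.13,-0.475,-0.87,-0.039,0,0,-0.13,-0.475,-0.87,-0.039,0,0,-0.13,-0.475,-0.87,-0.039,0,0,-0.13,-0.475,-0.87,-0.039,0,0,-0.13,-0.475,-0.87,-0.039,0,0],
  fingers=-0.4,
)

```text
time: 0.9
ee_pos: [0.3195, -0.4704, 0.2499]
eef_rot: [[-0.001, 0.573, -0.819], [0.001, -0.819, -0.573], [-1.0, -0.002, 0.0]]
wrist_force: [-0.8, -0.1, -1.2]
grip_width: 0.697
```

servo_tool(
  deltas=[0,-0.1,-0.23,-0.01,0,0,0,-0.2,-0.46,-0.02,0,0,0,-0.3,-0.7,-0.03,0,0,0,-0.4,-0.93,-0.042,0,0,0,-0.4,-0.93,-0.042,0,0,0,-0.4,-0.93,-0.042,0,0,0,-0.4,-0.93,-0.042,0,0,0,-0.4,-0.93,-0.042,0,0],
  fingers=-0.45,
)

```text
time: 1.7
ee_pos: [0.3985, -0.3425, 0.2498]
eef_rot: [[-0.001, 0.765, -0.644], [0.001, -0.644, -0.765], [-1.0, -0.002, -0.0]]
wrist_force: [0.2, -0.3, -0.2]
grip_width: 0.73
```

servo_tool(
  deltas=[0,-0.1,-0.2,-0.01,0,0,0,-0.2,-0.4,-0.02,0,0,0,-0.3,-0.6,-0.04,0,0,0,-0.45,-0.85,-0.055,0,0,0,-0.45,-0.85,-0.055,0,0,0,-0.45,-0.85,-0.055,0,0,0,-0.45,-0.85,-0.055,0,0,0,-0.45,-0.85,-0.055,0,0],
  fingers=-0.5,
)

```text
time: 2.5
ee_pos: [0.4285, -0.2029, 0.2498]
eef_rot: [[-0.002, 0.937, -0.349], [0.002, -0.349, -0.937], [-1.0, -0.002, -0.001]]
wrist_force: [0.1, -0.1, -0.3]
grip_width: 0.751
```

servo_tool(
  deltas=[0,-0.1,-0.23,-0.01,0,0,0,-0.2,-0.46,-0.02,0,0,0,-0.3,-0.7,-0.04,0,0,0,-0.4,-0.92,-0.055,0,0,0,-0.4,-0.92,-0.055,0,0,0,-0.4,-0.92,-0.055,0,0,0,-0.4,-0.92,-0.055,0,0,0,-0.4,-0.92,-0.055,0,0],
  fingers=-0.46,
)

```text
time: 3.3
ee_pos: [0.4205, -0.0539, 0.2499]
eef_rot: [[-0.002, 1.0, -0.014], [0.002, -0.014, -1.0], [-1.0, -0.002, -0.002]]
wrist_force: [-0.2, -0.5, -0.8]
grip_width: 0.732
```

servo_tool(
  deltas=[0,0,-0.25,-0.01,0,0,0,0,-0.5,-0.02,0,0,0,0,-0.75,-0.04,0,0,0,0,-1,-0.055,0,0,0,0,-1,-0.055,0,0,0,0,-1,-0.055,0,0,0,0,-1,-0.055,0,0,0,0,-1,-0.055,0,0],
  fingers=-0.46,
)

```text
time: 4.1
ee_pos: [0.4228, 0.0947, 0.2501]
eef_rot: [[-0.002, 0.947, 0.322], [0.002, 0.322, -0.947], [-1.0, -0.001, -0.003]]
wrist_force: [-0.8, 0.4, -0.5]
grip_width: 0.731
```

servo_tool(
  deltas=[0,0.1,-0.23,-0.01,0,0,0,0.2,-0.46,-0.02,0,0,0.1,0.3,-0.7,-0.04,0,0,0.2,0.4,-0.92,-0.055,0,0,0.33,0.4,-0.92,-0.055,0,0,0.33,0.4,-0.92,-0.055,0,0,0.33,0.4,-0.92,-0.055,0,0,0.33,0.4,-0.92,-0.055,0,0],
  fingers=-1,
)

```text
time: 4.9
ee_pos: [0.4359, 0.2438, 0.2019]
eef_rot: [[-0.001, 0.783, 0.622], [0.002, 0.622, -0.783], [-1.0, 0.0, -0.002]]
wrist_force: [0.5, 0.6, 0.7]
grip_width: 0.997
```

```bash
python3 - <<'E'
from h import *
st()
print(plan((.4297,.3483,.08),down(np.radians(60))))
E
```

```text
t 4.9 p [0.4359 0.2438 0.2019] w 0.9969 F [0.46 0.65 0.75] j [ 0.28  0.17 -0.95  1.79  0.15  1.26 -0.04]
[ 8.137e-01  4.011e-01 -5.697e-01 -5.980e-02 -3.000e-04 -1.000e-04]
```

servo_tool(
  deltas=[0.1,0.1,-0.15,-0.015,0,0,0.2,0.2,-0.3,-0.03,0,0,0.4,0.3,-0.45,-0.045,0,0,0.6,0.4,-0.57,-0.06,0,0,0.814,0.401,-0.57,-0.06,0,0,0.814,0.401,-0.57,-0.06,0,0,0.814,0.401,-0.57,-0.06,0,0,0.814,0.401,-0.57,-0.06,0,0],
)

```text
time: 5.7
ee_pos: [0.4311, 0.3483, 0.0822]
eef_rot: [[0.002, 0.501, 0.866], [0.003, 0.866, -0.501], [-1.0, 0.003, 0.0]]
wrist_force: [0.2, 0.2, 0.4]
grip_width: 0.998
```

```bash
python3 - <<'E'
from h import *
st()
print(plan((.4297,.3483,.001),down(np.radians(60))))
s=ctrl.read_camera('side')[:,:,::-1];t=ctrl.read_camera('top')[:,:,::-1]
a=cv2.resize(s[250:440,200:390],(570,570),interpolation=cv2.INTER_CUBIC)
cv2.imwrite("pics/p1.png",a)
E
```

```text
t 5.7 p [0.4311 0.3483 0.0822] w 0.9982 F [0.21 0.24 0.43] j [ 0.01  0.48 -0.95  1.78  0.44  1.1  -0.04]
[ 5.412e-01 -6.300e-03 -8.400e-03 -1.000e-04  0.000e+00 -5.000e-04]
```

View pics/p1.png

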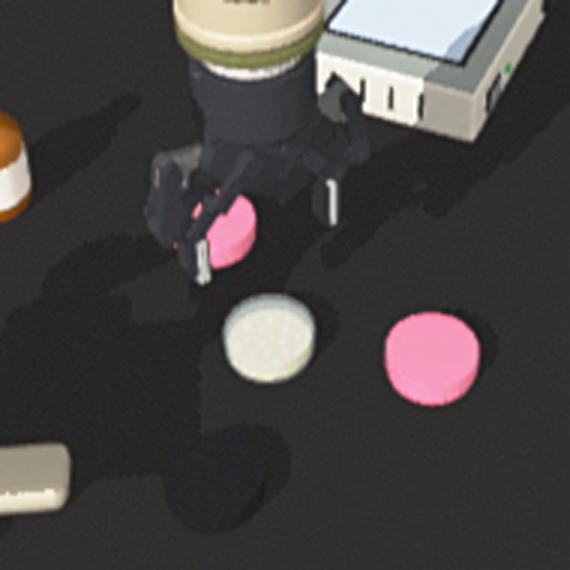

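The open fingers straddle the dish: pads at (203,262) and (333,200), dish at (270,338). Descending.

servo_tool(
  deltas=[0.1,-0.006,-0.008,0,0,0,0.2,-0.006,-0.008,0,0,0,0.3,-0.006,-0.008,0,0,0,0.4,-0.006,-0.008,0,0,0,0.48,-0.006,-0.008,0,0,0,0.54,-0.006,-0.008,0,0,0,0.54,-0.006,-0.008,0,0,0,0.54,-0.006,-0.008,0,0,0],
)

```text
time: 6.6
ee_pos: [0.4296, 0.3486, 0.001]
eef_rot: [[0.002, 0.5, 0.866], [0.003, 0.866, -0.5], [-1.0, 0.003, 0.0]]
wrist_force: [0.1, 1.3, 0.4]
grip_width: 1.001
```

servo_tool(
  deltas=[0,0,0,0,0,0,0,0,0,0,0,0,0,0,0,0,0,0,0,0,0,0,0,0,0,0,0,0,0,0,0,0,0,0,0,0,0,0,0,0,0,0,0,0,0,0,0,0],
  fingers=-0.58,
)

```text
time: 7.4
ee_pos: [0.4296, 0.3486, 0.001]
eef_rot: [[0.002, 0.5, 0.866], [0.003, 0.866, -0.5], [-1.0, 0.003, 0.0]]
wrist_force: [0.1, 0.1, -0.1]
grip_width: 0.789
```

servo_tool(
  deltas=[0,0,0,0,0,0,0,0,0,0,0,0,0,0,0,0,0,0,0,0,0,0,0,0,0,0,0,0,0,0,0,0,0,0,0,0,0,0,0,0,0,0,0,0,0,0,0,0],
  fingers=-0.48,
)

```text
time: 8.2
ee_pos: [0.4296, 0.3487, 0.001]
eef_rot: [[0.002, 0.5, 0.866], [0.003, 0.866, -0.5], [-1.0, 0.004, 0.0]]
wrist_force: [-0.3, 1.2, 0.3]
grip_width: 0.737
```

servo_tool(
  deltas=[0,0,0,0,0,0,0,0,0,0,0,0,0,0,0,0,0,0,0,0,0,0,0,0,0,0,0,0,0,0,0,0,0,0,0,0,0,0,0,0,0,0,0,0,0,0,0,0],
  fingers=-0.45,
)

```text
time: 9.0
ee_pos: [0.4296, 0.3487, 0.001]
eef_rot: [[0.002, 0.5, 0.866], [0.003, 0.866, -0.5], [-1.0, 0.004, 0.0]]
wrist_force: [0.2, 0.4, 2.0]
grip_width: 0.727
```

servo_tool(
  deltas=[0,0,0,0,0,0,0,0,0,0,0,0,0,0,0,0,0,0,0,0,0,0,0,0,0,0,0,0,0,0,0,0,0,0,0,0,0,0,0,0,0,0,0,0,0,0,0,0],
  fingers=-0.43,
)

```text
time: 9.8
ee_pos: [0.4296, 0.3486, 0.0011]
eef_rot: [[0.002, 0.5, 0.866], [0.003, 0.866, -0.5], [-1.0, 0.003, 0.0]]
wrist_force: [-1.0, -0.7, 6.0]
grip_width: 0.716
```

servo_tool(
  deltas=[-0.01,0,0,0,0,0,-0.02,0,0,0,0,0,-0.04,0,0,0,0,0,-0.06,0,0,0,0,0,-0.08,0,0,0,0,0,-0.1,0,0,0,0,0,-0.1,0,0,0,0,0,-0.1,0,0,0,0,0],
)

```text
time: 10.6
ee_pos: [0.4296, 0.3486, 0.0162]
eef_rot: [[0.002, 0.5, 0.866], [0.003, 0.866, -0.5], [-1.0, 0.004, 0.0]]
wrist_force: [-0.5, -0.1, 0.0]
grip_width: 0.715
```

```bash
python3 - <<'E'
from h import *
st()
s=ctrl.read_camera('side')[:,:,::-1]
a=cv2.resize(s[270:410,220:370],(600,560),interpolation=cv2.INTER_CUBIC)
cv2.imwrite("pics/p2.png",a)
E
```

```text
t 10.6 p [0.4296 0.3486 0.0162] w 0.7152 F [-0.46 -0.12  0.03] j [-0.04  0.57 -0.88  1.83  0.52  0.99 -0.1 ]
```

View pics/p2.png

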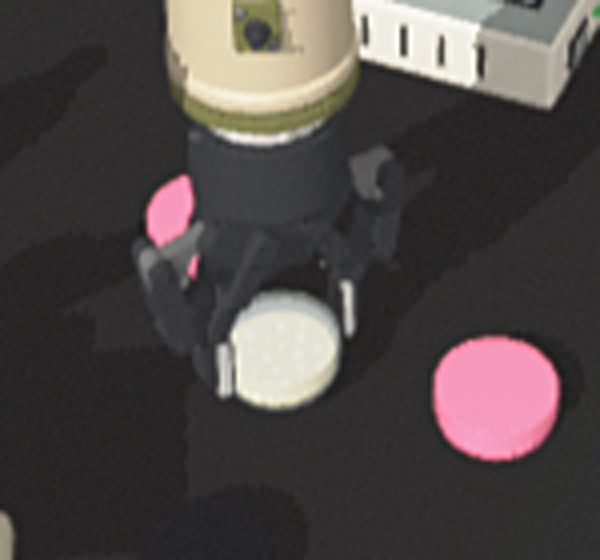

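The dish has risen with the fingers: its centre is now at about (291,357), up from (290,362). I'll carry it at z≈0.13 to the window.

```bash
python3 - <<'E'
from h import *
P=[(.43,.30,.10),(.43,.18,.14),(.45,.06,.14),(.473,-.0015,.10)]
Y=[63,72,84,93]
o=ctrl.get_obs();p,R=o['ee_pos'],o['eef_rot']
for a,y in zip(P,Y):
    r=down(np.radians(y));print(plan(a,r,p,R));p,R=np.array(a),r
E
```

```text
[-5.602e-01 -2.767e-01  1.645e-01 -8.400e-03  1.000e-04 -5.000e-04]
[-0.2667 -0.7128  0.3632 -0.025   0.      0.    ]
[ 0.     -0.7196  0.374  -0.0333  0.      0.    ]
[ 0.2667 -0.3917  0.1954 -0.025   0.      0.    ]
```

servo_tool(
  deltas=[-0.07,0,0,0,0,0,-0.15,-0.02,0.02,0,0,0,-0.25,-0.06,0.04,-0.002,0,0,-0.35,-0.12,0.08,-0.004,0,0,-0.45,-0.2,0.12,-0.006,0,0,-0.52,-0.25,0.15,-0.008,0,0,-0.56,-0.277,0.165,-0.0084,0,0,-0.56,-0.277,0.165,-0.0084,0,0],
)

```text
time: 11.45
ee_pos: [0.4308, 0.2995, 0.1012]
eef_rot: [[0.004, 0.455, 0.89], [0.003, 0.89, -0.455], [-1.0, 0.004, 0.002]]
wrist_force: [0.3, -0.2, -1.7]
grip_width: 0.715
```

servo_tool(
  deltas=[-0.03,-0.07,0.04,-0.003,0,0,-0.07,-0.16,0.08,-0.006,0,0,-0.11,-0.28,0.14,-0.01,0,0,-0.15,-0.4,0.2,-0.014,0,0,-0.2,-0.52,0.26,-0.018,0,0,-0.24,-0.63,0.32,-0.022,0,0,-0.267,-0.713,0.363,-0.025,0,0,-0.267,-0.713,0.363,-0.025,0,0],
)

```text
time: 12.25
ee_pos: [0.4309, 0.178, 0.141]
eef_rot: [[0.004, 0.312, 0.95], [0.002, 0.95, -0.312], [-1.0, 0.003, 0.004]]
wrist_force: [0.5, 0.3, -1.0]
grip_width: 0.72
```

servo_tool(
  deltas=[0,-0.07,0.04,-0.004,0,0,0,-0.16,0.08,-0.008,0,0,0,-0.28,0.15,-0.013,0,0,0,-0.4,0.21,-0.019,0,0,0,-0.52,0.27,-0.024,0,0,0,-0.63,0.33,-0.029,0,0,0,-0.72,0.374,-0.033,0,0,0,-0.72,0.374,-0.033,0,0],
)

```text
time: 13.05
ee_pos: [0.4506, 0.0571, 0.1404]
eef_rot: [[0.004, 0.112, 0.994], [0.002, 0.994, -0.112], [-1.0, 0.003, 0.004]]
wrist_force: [-0.0, 0.0, -1.1]
grip_width: 0.72
```

```bash
python3 - <<'E'
from h import *
st()
print(plan((.473,-.0015,.085),down(np.radians(93))))
s=ctrl.read_camera('side')[:,:,::-1]
a=cv2.resize(s[130:310,250:430],(600,600),interpolation=cv2.INTER_CUBIC)
cv2.imwrite("pics/p3.png",a)
E
```

```text
t 13.05 p [0.4506 0.0571 0.1404] w 0.7204 F [-0.01  0.05 -1.11] j [ 0.78  0.13 -1.04  1.97  0.12  1.11  1.15]
[ 0.3689 -0.3722  0.1906 -0.0262  0.0006 -0.0004]
```

View pics/p3.png

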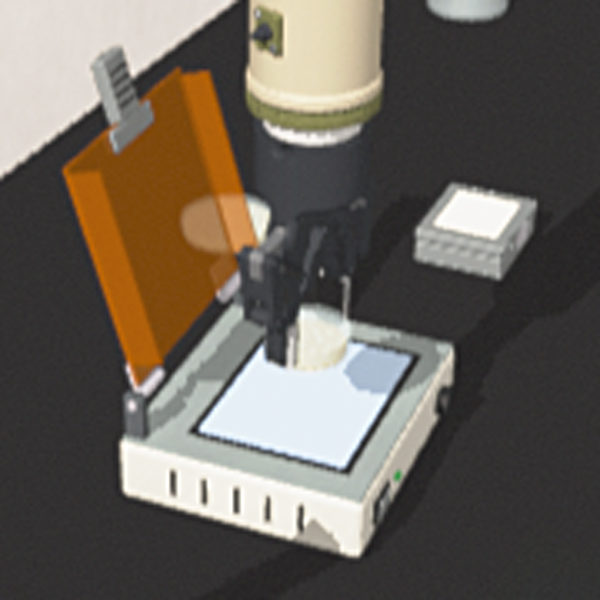

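The dish is held level at about (322,337), and the shield is still tipped back. Moving over the window centre, then down.

servo_tool(
  deltas=[0,-0.05,0.02,-0.004,0,0,0,-0.11,0.05,-0.008,0,0,0.04,-0.2,0.1,-0.013,0,0,0.1,-0.28,0.14,-0.019,0,0,0.18,-0.35,0.17,-0.024,0,0,0.27,-0.372,0.19,-0.026,0,0,0.34,-0.372,0.19,-0.026,0.0006,0,0.369,-0.372,0.19,-0.026,0.0006,0],
)

```text
time: 13.9
ee_pos: [0.4722, 0.0014, 0.0841]
eef_rot: [[-0.001, -0.052, 0.999], [0.004, 0.999, 0.052], [-1.0, 0.004, -0.001]]
wrist_force: [-0.4, -0.2, -0.2]
grip_width: 0.714
```

```bash
python3 - <<'E'
from h import *
st()
print(plan((.473,-.0015,.0625),down(np.radians(93))))
E
```

```text
t 13.9 p [0.4722 0.0014 0.0841] w 0.7136 F [-0.4  -0.18 -0.23] j [ 0.79  0.28 -0.97  1.98  0.27  1.02  1.32]
[ 0.1439 -0.0202  0.0042 -0.     -0.0002 -0.0006]
```

servo_tool(
  deltas=[0.02,-0.02,0.004,0,0,0,0.05,-0.02,0.004,0,0,0,0.08,-0.02,0.004,0,0,0,0.105,-0.02,0.004,0,0,0,0.125,-0.02,0.004,0,0,0,0.135,-0.02,0.004,0,0,0,0.143,-0.02,0.004,0,0,0,0.143,-0.02,0.004,0,0,0],
)

```text
time: 14.7
ee_pos: [0.473, -0.0015, 0.0626]
eef_rot: [[-0.001, -0.052, 0.999], [0.004, 0.999, 0.052], [-1.0, 0.004, -0.001]]
wrist_force: [-0.6, 0.2, -0.3]
grip_width: 0.718
```

```bash
python3 - <<'E'
from h import *
st()
s=ctrl.read_camera('side')[:,:,::-1]
a=cv2.resize(s[190:290,290:390],(600,600),interpolation=cv2.INTER_CUBIC)
cv2.imwrite("pics/p4.png",a)
E
```

```text
t 14.7 p [ 0.473  -0.0015  0.0626] w 0.7184 F [-0.56  0.15 -0.31] j [ 0.77  0.32 -0.95  2.    0.31  0.98  1.29]
```

View pics/p4.png

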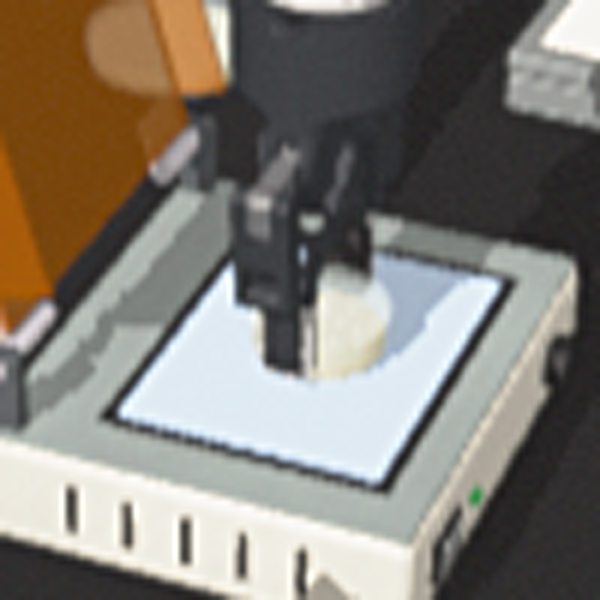

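servo_tool(
  deltas=[0.003,0,0,0,0,0,0.004,0,0,0,0,0,0.004,0,0,0,0,0,0.004,0,0,0,0,0,0.004,0,0,0,0,0,0.004,0,0,0,0,0,0.004,0,0,0,0,0,0.004,0,0,0,0,0],
  fingers=-0.5,
)

```text
time: 15.55
ee_pos: [0.473, -0.0014, 0.0621]
eef_rot: [[-0.001, -0.052, 0.999], [0.004, 0.999, 0.052], [-1.0, 0.004, -0.001]]
wrist_force: [-0.6, 0.3, -0.2]
grip_width: 0.752
```

servo_tool(
  deltas=[0,0,0,0,0,0,0,0,0,0,0,0,0,0,0,0,0,0,0,0,0,0,0,0,0,0,0,0,0,0,0,0,0,0,0,0,0,0,0,0,0,0,0,0,0,0,0,0],
  fingers=-0.9,
)

```text
time: 16.35
ee_pos: [0.473, -0.0014, 0.0621]
eef_rot: [[-0.001, -0.052, 0.999], [0.004, 0.999, 0.052], [-1.0, 0.004, -0.001]]
wrist_force: [-0.0, -0.5, 0.3]
grip_width: 0.953
```

servo_tool(
  deltas=[-0.05,0,0,0,0,0,-0.12,0,0,0,0,0,-0.25,0,0,0,0,0,-0.4,0,0,0,0,0,-0.6,0,0,0,0,0,-0.8,0,0,0,0,0,-1,0,0,0,0,0,-1,0,0,0,0,0],
)

```text
time: 17.15
ee_pos: [0.4752, -0.0015, 0.2165]
eef_rot: [[0.005, -0.053, 0.999], [0.002, 0.999, 0.053], [-1.0, 0.002, 0.005]]
wrist_force: [-0.4, 1.5, 0.1]
grip_width: 0.951
```

```bash
python3 - <<'E'
from h import *
st()
s=ctrl.read_camera('side')[:,:,::-1]
t=ctrl.read_camera('top')[:,:,::-1]
cv2.imwrite("pics/p5.png",cv2.resize(s[130:290,240:400],(600,600),interpolation=cv2.INTER_CUBIC))
cv2.imwrite("pics/t5.png",cv2.resize(t[150:310,260:420],(600,600),interpolation=cv2.INTER_CUBIC))
E
```

```text
t 17.15 p [ 0.4752 -0.0015  0.2165] w 0.9512 F [-0.41  1.5   0.12] j [ 0.91  0.09 -1.03  1.82  0.08  1.27  1.48]
```

View pics/p5.png

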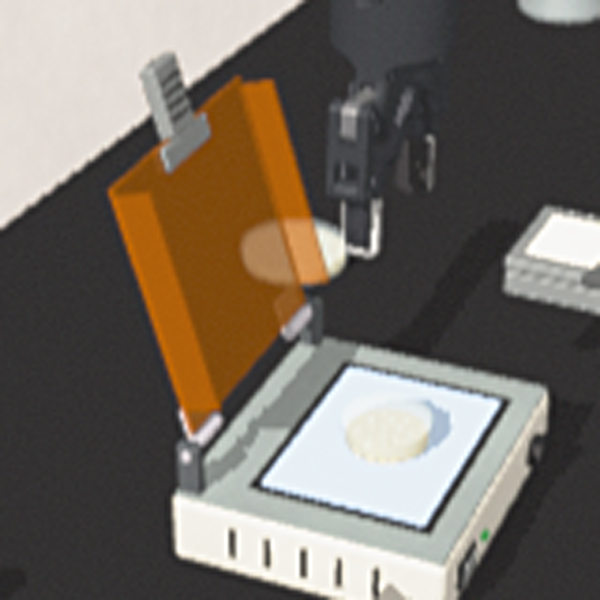

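View pics/t5.png

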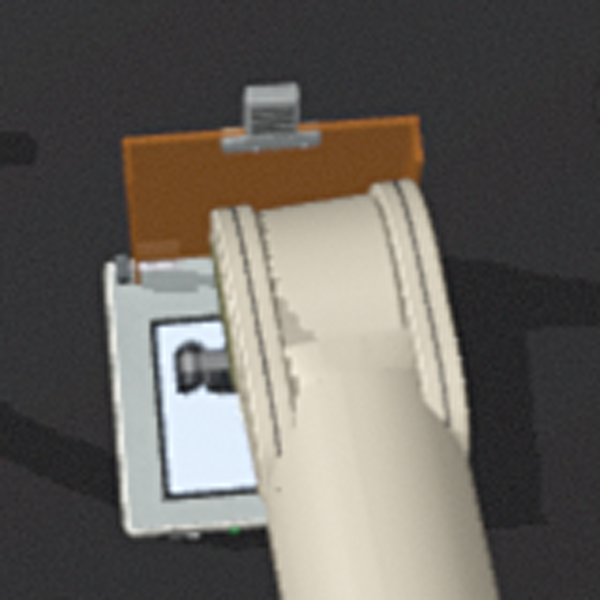

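The dish stands let go in the middle of the window: side crop dish (388,430), window centre (383,445). The shield tab tip is at top crop (272,85). Next I'll plan the approach to the tab.

```bash
cat >> h.py <<'E'
EX=np.array([.9986,.053,0]);EY=np.array([-.053,.9986,0]);EZ=np.array([0,0,1.])
H=np.array([.473,-.0015,.061])+.096*EX+.029*EZ
def Rq(q):
    x=np.cos(q)*EX-np.sin(q)*EZ;return np.c_[x,EY,np.cross(x,EY)]
def Tq(q,r): return H-Rq(q)[:,0]*r
E
python3 - <<'E'
from h import *
print(H)
# q fit: tab tip corners projections
s=cv2.imread('pics/side0.png');t=cv2.imread('pics/top0.png')
for q,c in((1.77,(0,255,0)),(1.83,(255,0,255))):
    out=-np.cos(q)*EX+np.sin(q)*EZ; n=np.sin(q)*EX+np.cos(q)*EZ
    for dy in(-.016,.016):
      for r in (.227,.18):
       for dn in(-.006,.006):
        P=H+out*r+EY*dy+n*dn
        for im,nm in((s,'side'),(t,'top')):
            u=proj(nm,P)[0]
            if r>.2: print(q,nm,dy,dn,u.round(1))
P=[(.475,-.0015,.36),(.50,0,.42),Tq(1.83,.191+.10),Tq(1.83,.191)]
Q=[1.6,1.75,1.83,1.83]
o=ctrl.get_obs();p,R=o['ee_pos'],o['eef_rot']
for a,y in zip(P,Q):
    r=Rq(y);print(np.round(a,4),plan(a,r,p,R));p,R=np.array(a),r
E
```

```text
[0.5688656 0.003588  0.09     ]
1.77 side -0.016 -0.006 [293.5 142.9]
1.77 top -0.016 -0.006 [341.2 183.9]
1.77 side -0.016 0.006 [289. 143.]
1.77 top -0.016 0.006 [340.7 178.9]
1.77 side 0.016 -0.006 [287.3 148. ]
1.77 top 0.016 -0.006 [326.6 185. ]
1.77 side 0.016 0.006 [282.8 148.1]
1.77 top 0.016 0.006 [326.2 180. ]
1.83 side -0.016 -0.006 [288.4 143.1]
1.83 top -0.016 -0.006 [340.6 178.3]
1.83 side -0.016 0.006 [284.1 143.5]
1.83 top -0.016 0.006 [340.1 173.4]
1.83 side 0.016 -0.006 [282.2 148.2]
1.83 top 0.016 -0.006 [326.1 179.3]
1.83 side 0.016 0.006 [277.8 148.6]
1.83 top 0.016 0.006 [325.6 174.5]
[ 0.475  -0.0015  0.36  ] [-9.799e-01  5.800e-03  1.050e-02 -1.000e-04  4.700e-03 -4.000e-04]
[0.5  0.   0.42] [-0.4047  0.0012  0.1552  0.      0.0239  0.    ]
[0.6433 0.0075 0.3713] [ 1.490e-01 -4.000e-04  9.995e-01  0.000e+00  1.270e-02 -0.000e+00]
[0.6178 0.0062 0.2746] [ 0.6667 -0.      0.     -0.      0.     -0.    ]
```

```bash
python3 - <<'E'
import cv2
t=cv2.imread("pics/top0.png");s=cv2.imread("pics/side0.png")
a=cv2.resize(t[160:220,300:360],(600,600),interpolation=cv2.INTER_CUBIC)
cv2.imwrite("pics/c5.png",a)
a=cv2.resize(s[140:200,260:320],(600,600),interpolation=cv2.INTER_CUBIC)
cv2.imwrite("pics/c6.png",a)
E
```

```text
(no output)
```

View pics/c5.png

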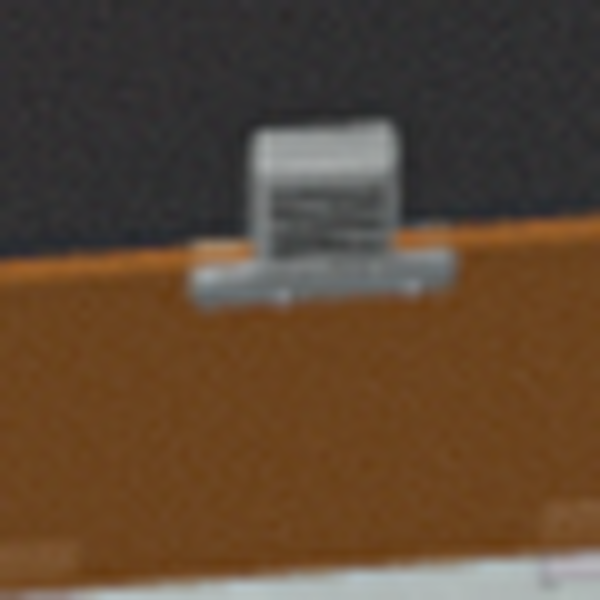

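View pics/c6.png

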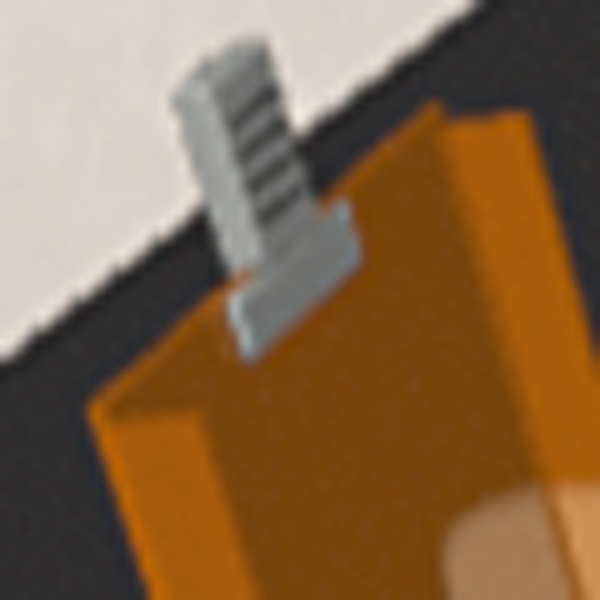

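The tab tip corners fit q≈1.84. Rising and going over.

servo_tool(
  deltas=[-0.15,0,0,0,0,0,-0.35,0,0,0,0,0,-0.6,0,0,0,0.001,0,-0.8,0.005,0.01,0,0.003,0,-0.98,0.005,0.01,0,0.0047,0,-0.98,0.005,0.01,0,0.0047,0,-0.98,0.005,0.01,0,0.0047,0,-0.98,0.005,0.01,0,0.0047,0],
  fingers=-0.2,
)

```text
time: 18.05
ee_pos: [0.4744, -0.0017, 0.3586]
eef_rot: [[-0.031, -0.052, 0.998], [0.002, 0.999, 0.052], [-1.0, 0.003, -0.031]]
wrist_force: [-0.7, -0.8, 0.4]
grip_width: 0.6
```

servo_tool(
  deltas=[-0.1,0,0.03,0,0.004,0,-0.2,0,0.06,0,0.008,0,-0.3,0,0.1,0,0.014,0,-0.4,0,0.155,0,0.019,0,-0.4,0,0.155,0,0.024,0,-0.4,0,0.155,0,0.024,0,-0.4,0,0.155,0,0.024,0,-0.4,0,0.155,0,0.024,0],
)

```text
time: 18.85
ee_pos: [0.499, -0.0005, 0.4176]
eef_rot: [[-0.18, -0.053, 0.982], [-0.007, 0.999, 0.052], [-0.984, 0.003, -0.181]]
wrist_force: [-0.1, -0.1, -0.0]
grip_width: 0.601
```

```bash
python3 - <<'E'
from h import *
st()
print(plan(Tq(1.84,.31)+.001*EY,Rq(1.84)))
E
```

```text
t 18.85 p [ 0.499  -0.0005  0.4176] w 0.6008 F [-0.13 -0.13 -0.04] j [ 0.71  0.3  -1.04  1.26  0.22  1.9   1.35]
[ 5.1000e-03  9.0000e-03  1.0338e+00  0.0000e+00  1.3900e-02 -4.0000e-04]
```

```bash
python3 - <<'E'
from h import *
print(plan(Tq(1.84,.31)+.001*EY,Rq(1.72)))
E
```

```text
[ 5.1000e-03  9.0000e-03  1.0338e+00 -0.0000e+00 -5.2000e-03 -4.0000e-04]
```

servo_tool(
  deltas=[0,0,0.15,0,0,0,0,0,0.35,0,0,0,0,0,0.55,0,0,0,0,0,0.75,0,0,0,0,0,0.9,0,0,0,0,0,1,0,0,0,0,0.009,1,0,-0.004,0,0,0.009,1,0,-0.004,0],
)

```text
time: 19.65
ee_pos: [0.6461, 0.0088, 0.3908]
eef_rot: [[-0.155, -0.053, 0.987], [-0.006, 0.999, 0.053], [-0.988, 0.003, -0.155]]
wrist_force: [-0.7, -0.0, 0.8]
grip_width: 0.603
```

```bash
python3 - <<'E'
from h import *
st()
for q in (1.72,1.84):
  g=Tq(1.84,.21)+.001*EY  # grasp point
  print(plan(g+Rq(q)[:,0]*.019,Rq(q)))
s=ctrl.read_camera('side')[:,:,::-1]
t=ctrl.read_camera('top')[:,:,::-1]
cv2.imwrite("pics/p6.png",cv2.resize(s[50:290,200:440],(600,600),interpolation=cv2.INTER_CUBIC))
cv2.imwrite("pics/t6.png",cv2.resize(t[150:310,260:420],(600,600),interpolation=cv2.INTER_CUBIC))
E
```

```text
t 19.65 p [0.6461 0.0088 0.3908] w 0.6026 F [-0.68 -0.01  0.77] j [ 0.38  0.63 -0.93  0.88  0.46  1.97  1.29]
[ 7.97e-01 -2.90e-03 -3.95e-02  1.00e-04 -1.00e-03 -4.00e-04]
[ 7.962e-01 -2.900e-03 -5.470e-02  1.000e-04  1.810e-02 -4.000e-04]
```

View pics/p6.png

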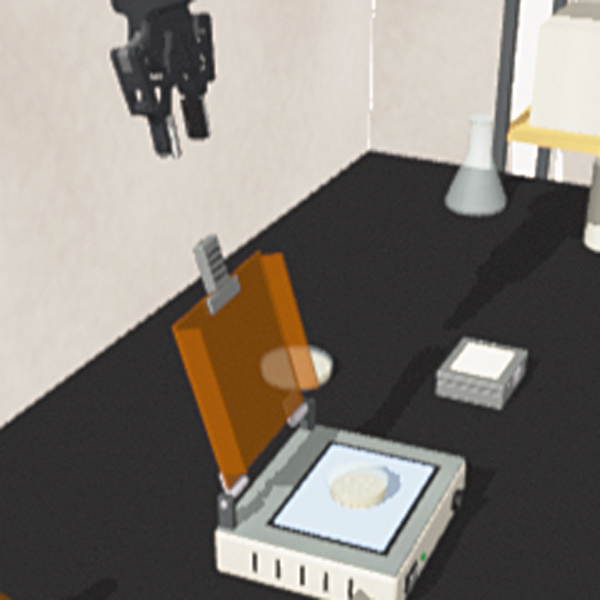

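View pics/t6.png

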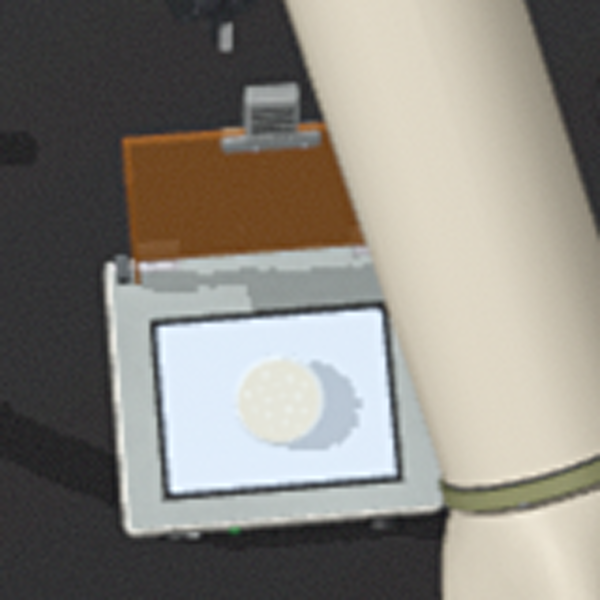

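The dish is centred at top crop (279,400), with the window centre at (276,400). The gripper is above the tab, so I'll descend along the tool axis.

servo_tool(
  deltas=[0.1,-0.003,-0.01,0,-0.001,0,0.22,-0.003,-0.02,0,-0.001,0,0.35,-0.003,-0.04,0,-0.001,0,0.48,-0.003,-0.04,0,-0.001,0,0.6,-0.003,-0.04,0,-0.001,0,0.7,-0.003,-0.04,0,-0.001,0,0.797,-0.003,-0.04,0,-0.001,0,0.797,-0.003,-0.04,0,-0.001,0],
)

```text
time: 20.55
ee_pos: [0.6204, 0.0058, 0.2727]
eef_rot: [[-0.151, -0.052, 0.987], [-0.007, 0.999, 0.051], [-0.988, 0.001, -0.152]]
wrist_force: [-1.1, -0.5, 0.2]
grip_width: 0.598
```

```bash
python3 - <<'E'
from h import *
st()
g=Tq(1.84,.21)+.001*EY
print(plan(g+Rq(1.72)[:,0]*.019,Rq(1.72)))
s=ctrl.read_camera('side')[:,:,::-1]
t=ctrl.read_camera('top')[:,:,::-1]
cv2.imwrite("pics/p7.png",cv2.resize(s[110:210,230:330],(600,600),interpolation=cv2.INTER_CUBIC))
cv2.imwrite("pics/t7.png",cv2.resize(t[150:310,260:420],(600,600),interpolation=cv2.INTER_CUBIC))
E
```

```text
t 20.55 p [0.6204 0.0058 0.2727] w 0.5975 F [-1.12 -0.54  0.19] j [ 0.52  0.59 -0.96  1.22  0.43  1.7   1.26]
[-0.0074  0.0102  0.0088 -0.0002 -0.0005 -0.0002]
```

View pics/p7.png

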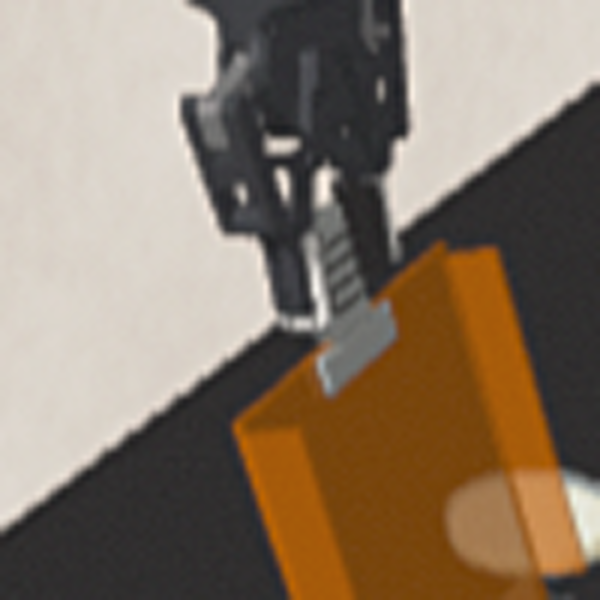

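View pics/t7.png

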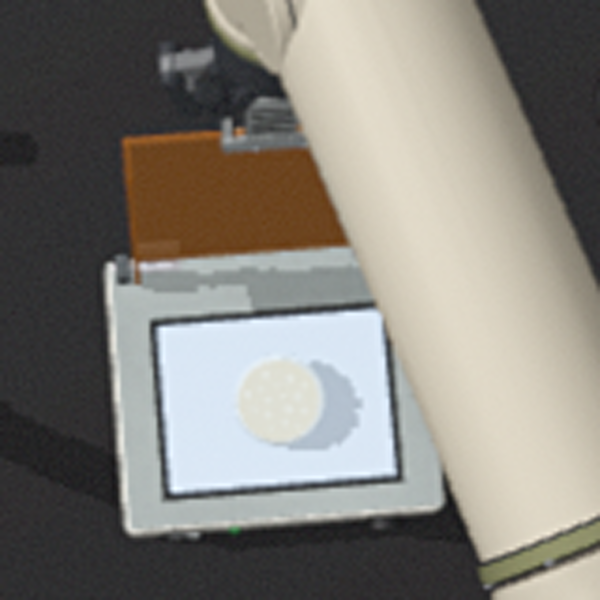

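The fingers straddle the tab. Closing with a small correction.

servo_tool(
  deltas=[-0.007,0.01,0.009,0,0,0,-0.007,0.01,0.009,0,0,0,-0.007,0.01,0.009,0,0,0,-0.007,0.01,0.009,0,0,0,-0.007,0.01,0.009,0,0,0,-0.007,0.01,0.009,0,0,0,-0.007,0.01,0.009,0,0,0,-0.007,0.01,0.009,0,0,0],
  fingers=0.8,
)

```text
time: 21.45
ee_pos: [0.6232, 0.008, 0.2771]
eef_rot: [[-0.147, -0.052, 0.988], [-0.006, 0.999, 0.051], [-0.989, 0.001, -0.147]]
wrist_force: [-0.1, -0.6, 6.2]
grip_width: 0.365
```

```bash
python3 - <<'E'
from h import *
st()
o=ctrl.get_obs();p0,R0=o['ee_pos'],o['eef_rot']
g=p0-R0[:,0]*.019; v=g-H; print('grasp r',np.hypot(v@EX,v[2]),'q',np.pi-np.arctan2(v[2],v@EX),'lat',v@EY)
E
```

```text
t 21.45 p [0.6232 0.008  0.2771] w 0.3648 F [-0.09 -0.59  6.23] j [ 0.51  0.59 -0.96  1.21  0.43  1.7   1.26]
grasp r 0.21375218500930696 q 1.84221711754955 lat 0.0015068051612130567
```

Gripped (width 0.365, about 31 mm). Now I'll swing it about the hinge line in rigid arc steps.

```bash
cat >> h.py <<'E'
def arc(d,rotfrac=1.,prof=(.08,.22,.38,.54,.7,.85,1,1)):
    o=ctrl.get_obs();p0,R0=o['ee_pos'],o['eef_rot']
    g=p0-R0[:,0]*.019; v=g-H
    print('r',np.hypot(v@EX,v[2]).round(4),'q',(np.pi-np.arctan2(v[2],v@EX)).round(4),'lat',(v@EY).round(4))
    for f in prof:
        M=Rn.from_rotvec(-EY*d*f).as_matrix()  # check sign
        Mr=Rn.from_rotvec(-EY*d*f*rotfrac).as_matrix()
        R=Mr@R0; gg=H+M@v; print([float(x) for x in plan(gg+R[:,0]*.019,R,p0,R0)], (np.pi-np.arctan2((gg-H)[2],(gg-H)@EX)).round(3))
E
python3 - <<'E'
from h import *
arc(.2)
E
```

```text
r 0.2138 q 1.8422 lat 0.0015
[-0.0027, -0.0, -0.0206, -0.0, -0.0025, 0.0] 1.826
[-0.0065, -0.0001, -0.0568, -0.0, -0.007, 0.0] 1.798
[-0.0097, -0.0001, -0.0983, -0.0, -0.0121, 0.0] 1.766
[-0.0115, -0.0002, -0.1398, -0.0, -0.0172, 0.0] 1.734
[-0.012, -0.0002, -0.1814, -0.0, -0.0223, 0.0] 1.702
[-0.0113, -0.0003, -0.2203, -0.0, -0.0271, 0.0] 1.672
[-0.0094, -0.0003, -0.2593, -0.0, -0.0318, 0.0] 1.642
[-0.0094, -0.0003, -0.2593, -0.0, -0.0318, 0.0] 1.642
```

servo_tool(
  deltas=[-0.003,0,-0.021,0,-0.0025,0,-0.0065,0,-0.057,0,-0.007,0,-0.01,0,-0.098,0,-0.012,0,-0.0115,0,-0.14,0,-0.017,0,-0.012,0,-0.181,0,-0.0223,0,-0.0113,0,-0.22,0,-0.027,0,-0.0094,0,-0.259,0,-0.0318,0,-0.0094,0,-0.259,0,-0.0318,0],
)

```text
time: 22.25
ee_pos: [0.5841, 0.0058, 0.2843]
eef_rot: [[0.053, -0.051, 0.997], [0.003, 0.999, 0.051], [-0.999, -0.0, 0.053]]
wrist_force: [1.3, -0.1, -5.5]
grip_width: 0.367
```

```bash
python3 - <<'E'
from h import *
st();arc(.25)
E
```

```text
t 22.25 p [0.5841 0.0058 0.2843] w 0.3671 F [ 1.26 -0.05 -5.5 ] j [ 0.76  0.34 -1.06  1.5   0.31  1.42  1.32]
r 0.2137 q 1.6376 lat 0.0014
[-0.0032, -0.0, -0.0258, 0.0, -0.0032, 0.0] 1.618
[-0.0074, -0.0001, -0.0711, 0.0, -0.0088, 0.0] 1.583
[-0.0104, -0.0002, -0.1229, 0.0, -0.0151, 0.0] 1.543
[-0.0113, -0.0003, -0.1749, 0.0, -0.0215, 0.0] 1.503
[-0.01, -0.0004, -0.2269, 0.0, -0.0279, 0.0] 1.463
[-0.007, -0.0005, -0.2755, 0.0, -0.0338, 0.0001] 1.425
[-0.0022, -0.0006, -0.324, 0.0, -0.0398, 0.0001] 1.388
[-0.0022, -0.0006, -0.324, 0.0, -0.0398, 0.0001] 1.388
```

servo_tool(
  deltas=[-0.003,0,-0.026,0,-0.003,0,-0.007,0,-0.071,0,-0.009,0,-0.01,0,-0.123,0,-0.015,0,-0.011,0,-0.175,0,-0.0215,0,-0.01,0,-0.227,0,-0.028,0,-0.007,0,-0.276,0,-0.034,0,-0.002,0,-0.324,0,-0.04,0,-0.002,0,-0.324,0,-0.04,0],
)

```text
time: 23.05
ee_pos: [0.5344, 0.0031, 0.2817]
eef_rot: [[0.3, -0.05, 0.953], [0.012, 0.999, 0.049], [-0.954, -0.003, 0.3]]
wrist_force: [2.9, -2.9, -8.5]
grip_width: 0.362
```

```bash
python3 - <<'E'
from h import *
st();arc(.25)
E
```

```text
t 23.05 p [0.5344 0.0031 0.2817] w 0.3619 F [ 2.9  -2.88 -8.52] j [ 1.1  -0.14 -1.08  1.84 -0.16  1.07  1.68]
r 0.2136 q 1.3819 lat 0.0014
[-0.003, -0.0001, -0.0258, 0.0, -0.0032, 0.0] 1.362
[-0.0071, -0.0002, -0.071, 0.0, -0.0088, 0.0] 1.327
[-0.0098, -0.0003, -0.1229, 0.0001, -0.0151, 0.0] 1.287
[-0.0104, -0.0004, -0.1748, 0.0001, -0.0215, 0.0] 1.247
[-0.009, -0.0005, -0.2267, 0.0001, -0.0279, 0.0001] 1.207
[-0.0058, -0.0005, -0.2753, 0.0001, -0.0338, 0.0001] 1.169
[-0.0007, -0.0006, -0.3237, 0.0001, -0.0398, 0.0001] 1.132
[-0.0007, -0.0006, -0.3237, 0.0001, -0.0398, 0.0001] 1.132
```

Joint 2 is heading for its lower limit, so from here I'll let the tab pivot in the pads and keep the tool's tilt.

```bash
python3 - <<'E'
from h import *
arc(.15,-.2);print(ctrl.get_obs()['moment'])
E
```

```text
r 0.2136 q 1.3819 lat 0.0014
[-0.0019, -0.0, -0.0173, -0.0, 0.0004, -0.0] 1.37
[-0.0047, -0.0001, -0.0476, -0.0, 0.0011, -0.0] 1.349
[-0.0071, -0.0002, -0.0823, -0.0, 0.0018, -0.0] 1.325
[-0.0087, -0.0003, -0.117, -0.0, 0.0026, -0.0] 1.301
[-0.0095, -0.0003, -0.1518, -0.0, 0.0033, -0.0] 1.277
[-0.0095, -0.0004, -0.1844, -0.0, 0.0041, -0.0] 1.254
[-0.0088, -0.0004, -0.217, -0.0, 0.0048, -0.0] 1.232
[-0.0088, -0.0004, -0.217, -0.0, 0.0048, -0.0] 1.232
[ 0.48372305 -0.06824614  0.1714797 ]
```

servo_tool(
  deltas=[-0.002,0,-0.017,0,0.0004,0,-0.005,0,-0.048,0,0.001,0,-0.007,0,-0.082,0,0.002,0,-0.009,0,-0.117,0,0.0026,0,-0.0095,0,-0.152,0,0.0033,0,-0.0095,0,-0.184,0,0.004,0,-0.009,0,-0.217,0,0.005,0,-0.009,0,-0.217,0,0.005,0],
)

```text
time: 23.85
ee_pos: [0.5034, 0.0013, 0.2736]
eef_rot: [[0.27, -0.051, 0.962], [0.011, 0.999, 0.05], [-0.963, -0.003, 0.27]]
wrist_force: [2.4, -4.6, -1.6]
grip_width: 0.363
```

```bash
python3 - <<'E'
from h import *
st();arc(.18,-.2);print(ctrl.get_obs()['moment'])
s=ctrl.read_camera('side')[:,:,::-1]
cv2.imwrite("pics/p8.png",cv2.resize(s[100:300,220:420],(600,600),interpolation=cv2.INTER_CUBIC))
E
```

```text
t 23.85 p [0.5034 0.0013 0.2736] w 0.363 F [ 2.43 -4.6  -1.58] j [ 1.08 -0.22 -1.02  1.89 -0.23  1.1   1.75]
r 0.2139 q 1.2341 lat 0.0013
[0.0014, -0.0, -0.0208, -0.0, 0.0005, -0.0] 1.22
[0.0047, -0.0001, -0.0573, -0.0, 0.0013, -0.0] 1.195
[0.0095, -0.0001, -0.0988, -0.0, 0.0022, -0.0] 1.166
[0.0154, -0.0002, -0.1402, -0.0, 0.0031, -0.0] 1.137
[0.0225, -0.0002, -0.1813, -0.0, 0.004, -0.0] 1.108
[0.0303, -0.0002, -0.2197, -0.0, 0.0049, -0.0] 1.081
[0.039, -0.0002, -0.2579, -0.0, 0.0057, -0.0] 1.054
[0.039, -0.0002, -0.2579, -0.0, 0.0057, -0.0] 1.054
[-0.55702805 -0.31598058 -0.1192432 ]
```

View pics/p8.png

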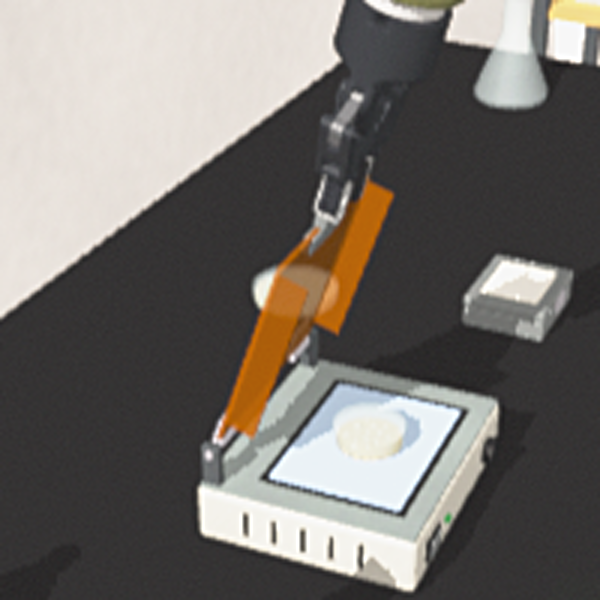

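The shield follows, now at about 1.23 rad, with the tab firmly in the pads and the dish clear. Continuing, with the tool turning back to vertical.

```bash
python3 - <<'E'
from h import *
arc(.17,-.5)
E
```

```text
r 0.2139 q 1.2345 lat 0.0013
[0.0013, -0.0, -0.0202, -0.0, 0.0011, -0.0] 1.221
[0.0043, -0.0001, -0.0555, -0.0, 0.003, -0.0] 1.197
[0.0087, -0.0001, -0.0958, -0.0, 0.0051, -0.0] 1.17
[0.014, -0.0002, -0.1359, -0.0, 0.0073, -0.0] 1.143
[0.0204, -0.0002, -0.1759, -0.0, 0.0095, -0.0] 1.115
[0.0274, -0.0002, -0.2131, -0.0, 0.0115, -0.0] 1.09
[0.0352, -0.0003, -0.2502, -0.0, 0.0135, -0.0] 1.064
[0.0352, -0.0003, -0.2502, -0.0, 0.0135, -0.0] 1.064
```

servo_tool(
  deltas=[0.001,0,-0.02,0,0.001,0,0.004,0,-0.0555,0,0.003,0,0.009,0,-0.096,0,0.005,0,0.014,0,-0.136,0,0.0073,0,0.02,0,-0.176,0,0.0095,0,0.027,0,-0.213,0,0.0115,0,0.035,0,-0.25,0,0.0135,0,0.035,0,-0.25,0,0.0135,0],
)

```text
time: 24.7
ee_pos: [0.4684, -0.0006, 0.2585]
eef_rot: [[0.187, -0.051, 0.981], [0.006, 0.999, 0.05], [-0.982, -0.003, 0.187]]
wrist_force: [-1.4, -4.5, 5.6]
grip_width: 0.368
```

```bash
python3 - <<'E'
from h import *
st();arc(.15,-.5);print(ctrl.get_obs()['moment'])
E
```

```text
t 24.7 p [ 0.4684 -0.0006  0.2585] w 0.3682 F [-1.38 -4.5   5.65] j [ 1.08 -0.24 -1.01  1.92 -0.24  1.17  1.76]
r 0.2142 q 1.0634 lat 0.0012
[0.0055, -0.0, -0.017, -0.0, 0.001, -0.0] 1.051
[0.0155, -0.0, -0.0466, -0.0, 0.0026, -0.0] 1.03
[0.0277, -0.0, -0.0801, -0.0, 0.0045, -0.0] 1.006
[0.0406, -0.0, -0.1133, -0.0, 0.0064, -0.0] 0.982
[0.0543, -0.0, -0.1462, -0.0, 0.0084, -0.0] 0.958
[0.0678, -0.0001, -0.1768, -0.0, 0.0101, -0.0] 0.936
[0.0819, -0.0001, -0.207, -0.0, 0.0119, -0.0] 0.913
[0.0819, -0.0001, -0.207, -0.0, 0.0119, -0.0] 0.913
[-0.73701695 -0.21223839  0.00424618]
```

servo_tool(
  deltas=[0.0055,0,-0.017,0,0.001,0,0.0155,-0.002,-0.047,0,0.0026,0,0.028,-0.004,-0.08,0,0.0045,0,0.041,-0.006,-0.113,0,0.0064,0,0.054,-0.006,-0.146,0,0.0084,0,0.068,-0.006,-0.177,0,0.01,0,0.082,-0.006,-0.207,0,0.012,0,0.082,-0.006,-0.207,0,0.012,0],
)

```text
time: 25.5
ee_pos: [0.4396, -0.0023, 0.2402]
eef_rot: [[0.11, -0.052, 0.993], [0.003, 0.999, 0.052], [-0.994, -0.003, 0.11]]
wrist_force: [-3.1, 2.2, 5.8]
grip_width: 0.361
```

```bash
python3 - <<'E'
from h import *
st();arc(.13,-.5);print(ctrl.get_obs()['moment'])
s=ctrl.read_camera('side')[:,:,::-1]
cv2.imwrite("pics/p9.png",cv2.resize(s[100:300,220:420],(600,600),interpolation=cv2.INTER_CUBIC))
E
```

```text
t 25.5 p [ 0.4396 -0.0023  0.2402] w 0.3605 F [-3.11  2.15  5.81] j [ 1.08 -0.23 -1.01  1.94 -0.22  1.22  1.76]
r 0.2142 q 0.9099 lat 0.001
[0.0078, 0.0, -0.0133, -0.0, 0.0008, -0.0] 0.899
[0.0218, 0.0, -0.0363, -0.0, 0.0023, -0.0] 0.881
[0.0383, 0.0, -0.0623, -0.0, 0.0039, -0.0] 0.86
[0.0553, 0.0001, -0.088, -0.0, 0.0056, -0.0] 0.84
[0.0728, 0.0001, -0.1133, -0.0, 0.0072, -0.0] 0.819
[0.0896, 0.0001, -0.1367, -0.0, 0.0088, -0.0] 0.799
[0.1068, 0.0001, -0.1597, -0.0, 0.0103, -0.0] 0.78
[0.1068, 0.0001, -0.1597, -0.0, 0.0103, -0.0] 0.78
[ 0.30856524 -0.05779367  0.08915076]
```

View pics/p9.png

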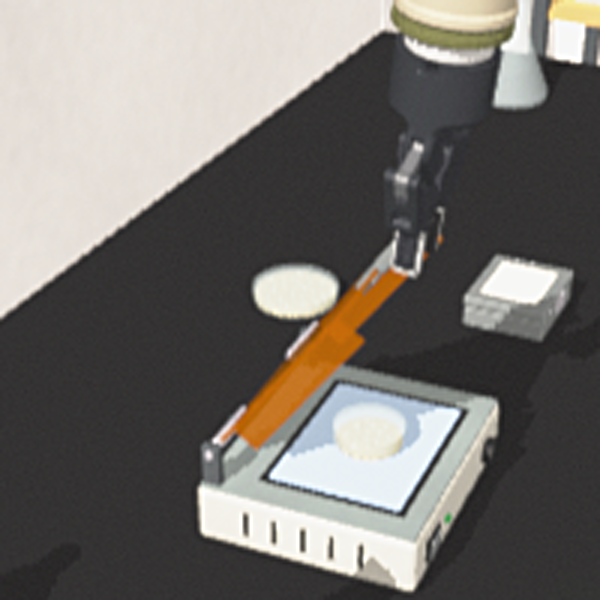

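servo_tool(
  deltas=[0.008,0,-0.013,0,0.001,0,0.022,0,-0.036,0,0.002,0,0.038,0,-0.062,0,0.004,0,0.055,0,-0.088,0,0.0056,0,0.072,0,-0.113,0,0.007,0,0.089,0,-0.137,0,0.009,0,0.104,0,-0.158,0,0.01,0,0.104,0,-0.158,0,0.01,0],
)

```text
time: 26.35
ee_pos: [0.4176, -0.0035, 0.2218]
eef_rot: [[0.047, -0.052, 0.998], [-0.0, 0.999, 0.052], [-0.999, -0.002, 0.047]]
wrist_force: [-0.5, -1.1, 3.7]
grip_width: 0.362
```

servo_tool(
  deltas=[0,0,0,0,0,0,0,0,0,0,0,0,0,0,0,0,0,0,0,0,0,0,0,0,0,0,0,0,0,0,0,0,0,0,0,0,0,0,0,0,0,0,0,0,0,0,0,0],
)

```text
time: 27.15
ee_pos: [0.4176, -0.0035, 0.2218]
eef_rot: [[0.047, -0.052, 0.998], [-0.0, 0.999, 0.052], [-0.999, -0.002, 0.047]]
wrist_force: [-0.9, -1.0, 3.6]
grip_width: 0.361
```

```bash
python3 - <<'E'
from h import *
st();arc(.0,0,(1,))
s=ctrl.read_camera('side')[:,:,::-1].copy()
t=ctrl.read_camera('top')[:,:,::-1]
for q,c in((.685,(255,0,0)),(.785,(0,255,0)),(.885,(0,0,255))):
    out=-np.cos(q)*EX+np.sin(q)*EZ
    for dy in(-.09,.09):
      print(q,dy,proj('side',[H+out*.18+EY*dy])[0].round(1),proj('top',[H+out*.18+EY*dy])[0].round(1))
cv2.imwrite("pics/p10.png",cv2.resize(s[150:270,270:390],(600,600),interpolation=cv2.INTER_CUBIC))
cv2.imwrite("pics/t10.png",cv2.resize(t[180:300,270:390],(600,600),interpolation=cv2.INTER_CUBIC))
cv2.imwrite("pics/t10f.png",t);cv2.imwrite("pics/p10f.png",s)
E
```

```text
t 27.15 p [ 0.4176 -0.0035  0.2218] w 0.361 F [-0.88 -0.96  3.6 ] j [ 1.08 -0.22 -1.03  1.97 -0.2   1.24  1.74]
r 0.2143 q 0.7803 lat 0.001
[0.0, -0.0, -0.0, 0.0, 0.0, 0.0] 0.78
0.685 -0.09 [373.2 184.9] [376.4 266.4]
0.685 0.09 [346.9 220.3] [299.5 272.3]
0.785 -0.09 [368.8 179.2] [376.6 260.7]
0.785 0.09 [341.9 214. ] [299.1 266.7]
0.885 -0.09 [363.9 173.8] [376.7 254.5]
0.885 0.09 [336.3 208. ] [298.6 260.5]
```

View pics/p10.png

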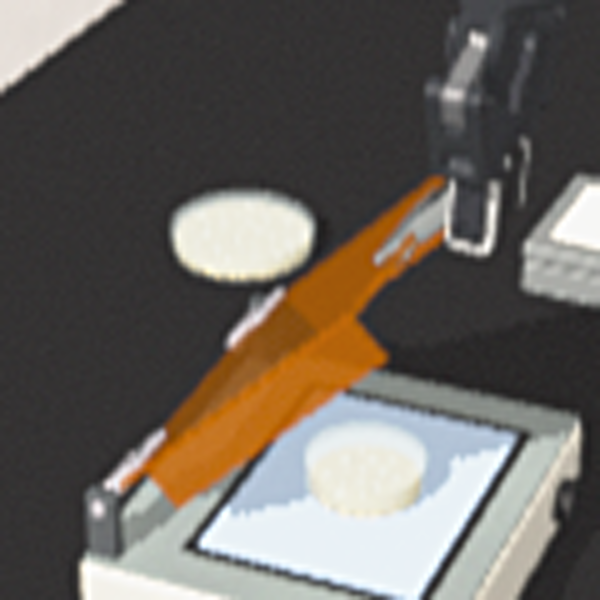

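View pics/t10.png

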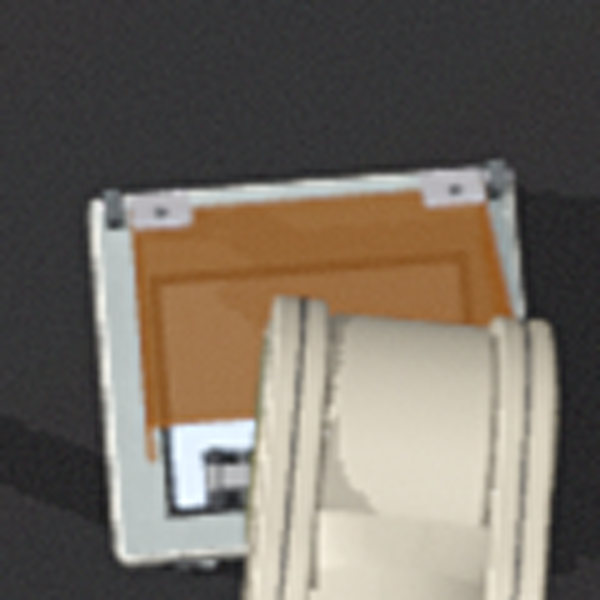

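View pics/p10f.png

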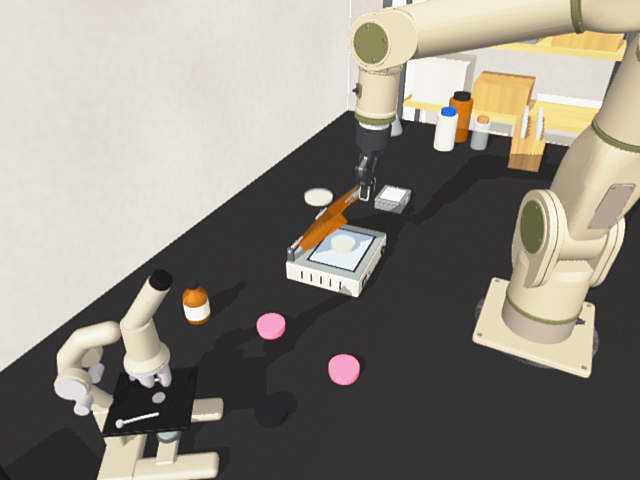

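The sheet's free corner is at top (300,265.4), where the model at 0.785 predicts (299.1,266.7). Side (342,213) also matches the predicted (341.9,214.0), so the shield is at about 0.79 rad. The dish is untouched under it and the bystanders haven't moved.

```bash
python3 - <<'E'
from h import *
print(ctrl.sign_off()); st()
E
```

```text
the job is handed in; nothing more can be done
None
the job is handed in; nothing more can be done
```

The dish stands let go in the middle of the window, and the shield is held at about 45 degrees. I handed the job in at about 27 s; no verdict was reported.

- **Dish:** I gripped it by closing the fingers in small steps until it lifted, so its thin plastic was never squeezed at the fixed grip force. The grip force itself was never measured. In the top picture its centre was about 1 mm from the window's centre before the shield came over it, and it still looked flat and in place in the last side picture.
- **Shield:** I pinched the tab across its 32 mm and swung the shield forward about the hinge. In the last part the tab pivoted in the pads, because joint 2 was nearing its lower limit. The arm pose gives 0.78 rad, and the sheet's corner in both cameras fits about 0.79 to 0.80 rad.
- **Last checks:** The fingers still hold the tab (opening 0.361, about 31 mm), with the wrist force steady near 4 N and nothing else touching the shield. In the side picture the shield is clear of the dish, and the bystanders stand where they were.
- **Disagreements:** None.

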